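Set out the thread chasers on edge for inspection

TASK

Get the thread chasers ready for inspection on the granite flat where the ring gauge lies: first clear the two grey thread caps off it into the wooden tray, then stand every chaser upright on its plain end, teeth up, on that same flat, freestanding. When all of them stand there, switch the lamp's lever fully on; leave the ring gauge, the canister and the pitch comb where they are.

Things in the scene. Friction and masses are not known exactly. Their poses are not given: they have to be found in the camera images.
- chaser_a: thread chaser (2 or 3 alike are present): flat dark steel block, 80 mm long (x) by 56 wide (y) by 16 thick (z), 0.4 kg, lying flat at the start. Six small teeth on its +x end; the -x end is plain and square. Origin: centre of the broad face that lies down at the start; z runs through the thickness. Stood on its plain end, x points up and the origin is 40 mm above what it stands on
- chaser_b: thread chaser (2 or 3 alike are present): flat dark steel block, 80 mm long (x) by 56 wide (y) by 16 thick (z), 0.4 kg, lying flat at the start. Six small teeth on its +x end; the -x end is plain and square. Origin: centre of the broad face that lies down at the start; z runs through the thickness. Stood on its plain end, x points up and the origin is 40 mm above what it stands on
- chaser_c: thread chaser (2 or 3 alike are present): flat dark steel block, 80 mm long (x) by 56 wide (y) by 16 thick (z), 0.4 kg, lying flat at the start. Six small teeth on its +x end; the -x end is plain and square. Origin: centre of the broad face that lies down at the start; z runs through the thickness. Stood on its plain end, x points up and the origin is 40 mm above what it stands on
- cap_a: a grey plastic thread cap with a ribbed edge: solid disc 44 mm across over the ribs, 24 mm high, 30 g; origin at the centre of its underside. At the start it is on the granite flat that carries the ring gauge
- cap_b: a grey plastic thread cap with a ribbed edge: solid disc 44 mm across over the ribs, 24 mm high, 30 g; origin at the centre of its underside. At the start it is on the granite flat that carries the ring gauge
- flat_left: the left (+y) granite flat: fixed block 260 mm (its x) by 160 mm (its y) by 30 mm high; origin at the centre of its underside, so its top is 30 mm above the bench
- flat_right: the right (-y) granite flat: fixed block 260 mm (its x) by 160 mm (its y) by 30 mm high; origin at the centre of its underside, so its top is 30 mm above the bench
- ring_gauge: blued steel ring gauge, 82 mm outside, 52 mm bore, 22 mm high, lying loose near the far (+x) end of one of the two granite flats, its centre about 80 mm from the flat's centre; origin at the centre of its underside. It marks the flat to use; leave it where it is
- canister: aluminium grease canister with knurled lid, 71 mm across, 83 mm high, standing near the far end of the other granite flat; origin at the centre of its underside. To be left alone
- cap_tray: fixed open wooden tray on the bench, 120 mm (its x) by 170 mm (its y) by 26 mm high, walls 4 mm and floor about 4 mm thick; origin at the centre of its underside
- lamp_lever (a joint): toggle lever of the inspection lamp: 0 = off, leaning towards the robot (its housing's -x); 1.0 rad = fully on, leaning away (+x). It starts between 0 and 0.2 and stays where it is left
- lamp_lever_tip (a point): the tip of the lamp's toggle lever (centre of a 26 mm ball on a 70 mm lever, hinged 22 mm above the bench on a fixed block 25 mm high; it moves at about 1 N; push the ball about 70 mm away from the robot for on). The lever swings in the x-z plane of its housing, which is turned at most 0.15 rad
- pitch_comb: folded chrome pitch comb, 90 mm case with blades fanned from one end, 8 mm thick, lying on the bench behind the chasers; a bystander

How it is judged:
On the way, in this order (a step that is already met when the one before it is completed fails the run):
1. both caps lie in the tray (x of cap_a in the frame of cap_tray between -0.058 and 0.058 m and y of cap_a in the frame of cap_tray between -0.083 and 0.083 m and height (world z) of each of cap_a, cap_b below 0.036 m and linear speed of each of cap_a, cap_b below 0.03 m/s and x of cap_b in the frame of cap_tray between -0.058 and 0.058 m and y of cap_b in the frame of cap_tray between -0.083 and 0.083 m), for 0.2 s.
2. every chaser present stands upright, teeth up, on the flat with the ring gauge (((horizontal distance between ring_gauge and flat_left below 0.14 m and x of chaser_a in the frame of flat_left between -0.13 and 0.13 m and y of chaser_a in the frame of flat_left between -0.08 and 0.08 m) or (horizontal distance between ring_gauge and flat_right below 0.14 m and x of chaser_a in the frame of flat_right between -0.13 and 0.13 m and y of chaser_a in the frame of flat_right between -0.08 and 0.08 m)) and angle between each of chaser_a, chaser_b, chaser_c's own x axis and vertical below 0.1 rad and height (world z) of chaser_a between 0.062 and 0.078 m and linear speed of each of chaser_a, chaser_b, chaser_c below 0.03 m/s and ((horizontal distance between ring_gauge and flat_left below 0.14 m and x of chaser_b in the frame of flat_left between -0.13 and 0.13 m and y of chaser_b in the frame of flat_left between -0.08 and 0.08 m) or (horizontal distance between ring_gauge and flat_right below 0.14 m and x of chaser_b in the frame of flat_right between -0.13 and 0.13 m and y of chaser_b in the frame of flat_right between -0.08 and 0.08 m)) and height (world z) of chaser_b between 0.062 and 0.078 m and ((horizontal distance between ring_gauge and flat_left below 0.14 m and x of chaser_c in the frame of flat_left between -0.13 and 0.13 m and y of chaser_c in the frame of flat_left between -0.08 and 0.08 m) or (horizontal distance between ring_gauge and flat_right below 0.14 m and x of chaser_c in the frame of flat_right between -0.13 and 0.13 m and y of chaser_c in the frame of flat_right between -0.08 and 0.08 m)) and height (world z) of chaser_c between 0.062 and 0.078 m), for 0.2 s.
3. the lamp lever is on (value of joint lamp_lever above 0.8 rad), for 0.2 s.
At the end, for the whole second after the job is handed in: Both caps rest in the tray; every chaser present stands at rest on its plain end, teeth up (within about 6 degrees of upright), with its middle over the granite flat that carries the ring gauge; the lamp lever is past 0.8 rad (all of step 1 and all of step 2 and value of joint lamp_lever above 0.8 rad); the robot touches nothing.
It fails at once if the ring gauge is moved from its place (more than 25 mm) (distance of ring_gauge from where it was at the start of the episode above 0.025 m).
It fails at once if the canister is moved (more than 30 mm) or tipped over (distance of canister from where it was at the start of the episode above 0.03 m or angle between canister's own z axis and vertical above 0.5 rad).
It fails at once if the pitch comb is pushed away (more than 40 mm) (distance of pitch_comb from where it was at the start of the episode above 0.04 m).
Of chaser_a, chaser_b, chaser_c only 2 to 3 are there at a start; the rules pass over those that are not, and their reading is None.
At some moment in a run one of cap_a, cap_b may be knocked a few centimetres aside while the robot is not near it.
Once in a run the grip may slacken for a moment while it holds something.
It also fails if it takes over 210 s, if anything falls off the work surface, if the arm or the gripper's body presses on something with over 40 N, if the wrist force passes 120 N, or if a joint passes its speed limit or range.

ROBOT

A 7-joint arm with a two-finger parallel gripper is mounted at the origin on the work surface. World frame = base frame: x ahead of the robot, y to its left, z up, the work surface at z = 0. Lengths are in m, angles in rad, forces in N, time in s.
With the tool pointing down it reaches from about 0.425 to 0.875 m from the base axis. Payload 8.4 kg.
Tool frame: the origin (TCP) lies midway between the tips of the shut fingers; the grasp point (between the pads) lies 19 mm behind it; z points along the fingers, y is the line along which they close (so a half turn about z gives the same grasp; the last joint's range is limited). The gripper opens to 87 mm and grips with 3 to 60 N. Pads are 19 mm wide; open, the fingers measure 117 mm over their backs; the gripper's body (75 mm by 190 mm) begins 51 mm behind the grasp point.
Start: joints at [1.134, 0.333, 0.04, 1.465, -0.013, 1.343, -0.059], TCP at [0.215, -0.613, 0.223] pointing down, gripper open.
Joint ranges: [-2.58, 2.58], [-0.38, 2.09], [-1.3, 1.39], [0.25, 2.4], [-1.5, 4.64], [0.08, 2.09], [-2.65, 2.65]. Speed limits (rad/s): [2.22, 2.22, 2.79, 2.79, 3.14, 3.14, 3.14].

INTERFACE

Orientations are given as a rotation vector (axis times angle).
In Python, from workcell import sensors, snapshot, ticket gives the robot as it stands.
- The arm moves only by the tool carry_out, never from a script. Its arguments are lists of equal length, an entry for each row: "offset": the shift along the tool's x, y, z scaled (see below), a list of three; "turn": the turn about the tool's z scaled (see below); "claw": the opening, from -1 (shut) to 1 (fully open). In form: {"offset": [[x, y, z], ...], "turn": [turn, ...], "claw": [claw, ...]}. A call has 1 to 5 rows; each row is the pose to reach, as a shift and turn from the pose commanded when the call began, along the tool's axes at that moment, turning the shorter way round; what a row does not reach only later rows make up. The controller multiplies each number of a shift by 0.12 m and each number of a turn by 180 degrees. A row lasts 1/10 s, in which the tool goes at most 50 mm and 8.59 degrees, less where a joint would pass 70% of its speed; a pose out of reach is approached as far as the arm can. A call with a number of a shift or a turn outside -1 to 1 is refused whole. A call with a gripper value outside its range is refused whole. The fingers move at their own pace and stop on an object; "newtons" is the grip in N (left out, the last holds). Time passes only in rows, so rows that repeat a pose let the fingers close. It gives the time, the measured TCP pose, the force, the opening and the grip force at its end, in the units of the state.
- sensors.read_state(): the state, without advancing time (a new reading comes with each control period).
- snapshot(name): name is "scene" or "top" or "wrist"; returns a dict with "color" (400x640x3 uint8, red, green, blue), "depth" (400x640 float32, m along the optical axis (not along the pixel's ray), 0 where there is no reading), "fx", "fy", "cx", "cy" (pixels), "k1" (the pictures are not rectified: a ray, as slopes to the right and down, at radius r is drawn at 1 + k1 r^2 times it, then the intrinsics apply), "R" (3x3) and "t" (3): a world point X has camera coordinates R X + t; the wrist camera has in their place "tool_from_camera" (4x4, takes a point from camera to tool coordinates, whose origin is the TCP and whose axes are the flange's). Camera axes: x right, y down, z forward; pixel columns grow to the right and rows downward; lengths in m; the calibration is good to about 2 mm. A picture is of the moment at which its call begins: read the wrist's pose just before it.
- ticket.sign_off(): hands the job in; it is judged then, once.
The state is a dict: "time_s": time; "qpos": joint angles; "qd": joint speeds; "joint_torque": joint torques, N m; "tcp_pos": TCP position; "orientation": TCP orientation; "force": force on the tool from outside, world axes, zero at the start; "moment": the same for the moment, N m; "grip_width": opening from 0.0 (shut) to 1.0 (fully open); "grasp_force": force on a finger pad.
Only numpy, scipy, OpenCV 4.12 (cv2) and the standard library are available. Lean on these libraries where they do the work, as an engineer would, in place of code of your own. Each camera call takes 0.05 s, during which the arm holds its last target. There are 200 camera calls.

## Working session

There is one attempt and no reset: what is moved stays moved. The work goes in short steps, Python scripts to look and compute and a tool call to move; the robot and the scene stay as the last step left them, time stands still between calls to the robot, and variables do not carry over. Pictures are saved under pics/ and viewed, at most 14 in all, crops included, and the job is handed in when it is done.

Besides the shell and the picture viewer there is one more tool, called after "Request:" as name(argument=value, ...) on one line, values as JSON. carry_out: Moves the arm, as the interface text tells. Its arguments: {"type":"object","properties":{"offset":{"type":"array","items":{"type":"array","items":{"type":"number","minimum":-1,"maximum":1}}},"turn":{"type":"array","items":{"type":"number","minimum":-1,"maximum":1}},"claw":{"type":"array","items":{"type":"number"}},"newtons":{"type":"number"}},"required":["offset","turn","claw"]}

```bash
mkdir -p pics; ls
cat > h.py <<'E'
import numpy as np,cv2
from workcell import sensors,snapshot,ticket
from scipy.spatial.transform import Rotation as Ro
def snap(n,save=None):
    s=sensors.read_state(); d=snapshot(n)
    if 'tool_from_camera' in d:
        T=np.eye(4);T[:3,:3]=Ro.from_rotvec(s['orientation']).as_matrix();T[:3,3]=s['tcp_pos']
        W=T@np.array(d['tool_from_camera'])
    else:
        E=np.eye(4);E[:3,:3]=d['R'];E[:3,3]=d['t'];W=np.linalg.inv(E)
    d['W']=W
    if save: cv2.imwrite('pics/'+save,d['color'][:,:,::-1])
    return d
def slopes(d,u,v):
    K=np.array([[d['fx'],0,d['cx']],[0,d['fy'],d['cy']],[0,0,1]])
    return cv2.undistortPoints(np.array([[u,v]],float).reshape(-1,1,2),K,np.array([d['k1'],0,0,0,0.]))[:,0]
def onplane(d,uv,z):
    uv=np.array(uv,float).reshape(-1,2);K=np.array([[d['fx'],0,d['cx']],[0,d['fy'],d['cy']],[0,0,1]],float)
    s=cv2.undistortPoints(uv.reshape(-1,1,2),K,np.array([d['k1'],0,0,0.]))[:,0]
    r=np.c_[s,np.ones(len(s))]@d['W'][:3,:3].T;o=d['W'][:3,3]
    return o+r*((z-o[2])/r[:,2])[:,None]
def cloud(d):
    v,u=np.mgrid[0:400,0:640];K=np.array([[d['fx'],0,d['cx']],[0,d['fy'],d['cy']],[0,0,1]],float)
    s=cv2.undistortPoints(np.c_[u.ravel(),v.ravel()].astype(float).reshape(-1,1,2),K,np.array([d['k1'],0,0,0.]))[:,0]
    z=d['depth'].ravel();P=np.c_[s*z[:,None],z]
    return (P@d['W'][:3,:3].T+d['W'][:3,3]).reshape(400,640,3)
E
python3 - <<'E'
from h import *
s=sensors.read_state();print(s)
print(Ro.from_rotvec(s['orientation']).as_matrix().round(3))
for n in('top','scene'):
    d=snap(n,n+'0.png');print(n,d['fx'],d['k1'],d['W'].round(3).tolist(),(d['depth']>0).mean())
E
```

```text
pics
{'time_s': 0.0, 'qpos': array([ 1.13379845,  0.33389177,  0.03985597,  1.46629153, -0.0134105 ,
        1.34330756, -0.05849837]), 'qd': array([ 8.83482987e-04,  1.01593484e-05,  6.19441138e-04, -2.66692240e-04,
       -4.09820519e-05,  1.70936952e-03, -7.80003683e-04]), 'joint_torque': array([ 9.32819385e-04, -6.56352782e+01,  1.33564286e+00, -4.03800344e+01,
       -5.96936024e-02,  4.47654398e-02,  1.99975198e-04]), 'tcp_pos': array([ 0.21524166, -0.61281559,  0.22166148]), 'orientation': array([-3.09532144e+00, -5.27822941e-01,  5.75631591e-04]), 'force': array([-0.2924674 ,  0.9504662 , -0.34854244]), 'moment': array([ 0.00672765,  0.01808711, -0.0520818 ]), 'grasp_force': 0.0, 'grip_width': 1.000343109330853}
[[ 0.943  0.331 -0.001]
 [ 0.331 -0.943  0.002]
 [-0.    -0.002 -1.   ]]
top 382.6136367898742 -0.0036038995759840467 [[-0.021, -0.984, 0.175, 0.411], [-1.0, 0.022, 0.0, -0.008], [-0.004, -0.175, -0.985, 0.984], [0.0, 0.0, 0.0, 1.0]] 0.99597265625
scene 375.2922529749792 -0.0735068247984567 [[0.505, 0.543, -0.671, 1.214], [0.863, -0.334, 0.378, -0.389], [-0.019, -0.771, -0.637, 0.69], [0.0, 0.0, 0.0, 1.0]] 0.995640625
```

View pics/top0.png

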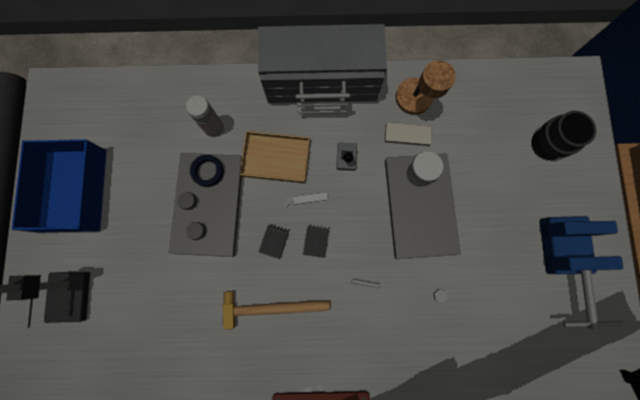

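View pics/scene0.png

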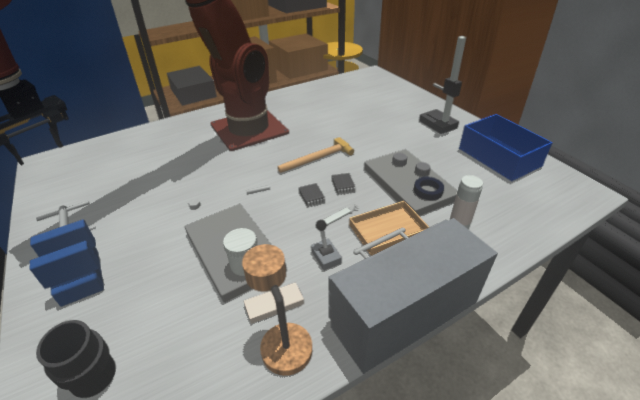

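The top view shows the ring gauge at (207,170) on the left flat, with caps at (187,201) and (196,231). The tray is at (277,158) and the lever at (346,156). There are two chasers, at (274,241) and (316,241), with their teeth on the upper (+x) side. The comb is at (307,200) and the canister at (428,167). The scene view agrees with this.

```bash
cat >> h.py <<'E'
def blobs(P,M,name,amin=30):
    n,l,st,c=cv2.connectedComponentsWithStats(M.astype(np.uint8))
    for i in range(1,n):
        if st[i,4]<amin: continue
        p=P[l==i];r=cv2.minAreaRect((p[:,:2]*1000).astype(np.float32))
        print(name,'px',c[i].round(0),'mean',p.mean(0).round(3),'rect c',np.round(r[0],0),np.round(r[1],0),round(r[2],1),'n',st[i,4])
E
python3 - <<'E'
from h import *
d=snap('top');P=cloud(d);z=P[...,2];c=d['color'].astype(int)
roi=np.zeros((400,640),bool);roi[120:290,160:480]=1
print('bench z',np.median(z[260:290,240:400]).round(4),'flat',np.median(z[210:245,212:232]).round(4))
blobs(P,roi&(z>.022)&(z<.036),'flat')
blobs(P,roi&(z>.042)&(z<.065),'onflat')
blobs(P,roi&(z>.065),'tall',8)
blobs(P,roi&(z>.01)&(z<.021),'low')
dark=(c.max(2)<62);blobs(P,roi&dark&(z<.03),'dark')
woo=(c[...,0]-c[...,2]>40);blobs(P,roi&woo,'wood')
E
```

```text
bench z 0.0005 flat 0.0305
flat px [215. 131.] mean [0.766 0.26  0.029] rect c [767. 262.] [17. 50.] 31.7 n 42
flat px [212. 206.] mean [0.568 0.264 0.03 ] rect c [602. 192.] [333. 328.] 85.9 n 5347
flat px [346. 155.] mean [ 0.693 -0.081  0.026] rect c [692. -82.] [50. 70.] 87.8 n 386
flat px [421. 212.] mean [ 0.54  -0.264  0.03 ] rect c [ 558. -267.] [260. 161.] 2.7 n 5557
flat px [206. 170.] mean [0.659 0.28  0.031] rect c [659. 280.] [46. 46.] 89.5 n 272
onflat px [212. 128.] mean [0.765 0.261 0.054] rect c [767. 264.] [20. 52.] 26.2 n 78
onflat px [205. 170.] mean [0.655 0.276 0.051] rect c [656. 276.] [82. 79.] 44.3 n 543
onflat px [414. 179.] mean [ 0.619 -0.244  0.054] rect c [ 624. -248.] [65. 26.] 39.7 n 77
onflat px [186. 200.] mean [0.578 0.321 0.053] rect c [578. 323.] [42. 43.] 20.6 n 253
onflat px [194. 231.] mean [0.503 0.297 0.053] rect c [502. 298.] [43. 44.] 49.4 n 265
tall px [206. 124.] mean [0.759 0.264 0.098] rect c [603. 125.] [465.  45.] 40.3 n 172
tall px [426. 168.] mean [ 0.633 -0.259  0.112] rect c [ 549. -140.] [ 73. 375.] 35.3 n 856
tall px [348. 158.]
[... 1002 characters left out ...]
.8 n 64
dark px [243. 163.] mean [0.681 0.19  0.014] rect c [685. 189.] [ 4. 60.] 80.1 n 46
dark px [352. 163.] mean [ 0.674 -0.096  0.024] rect c [675. -97.] [21. 30.] 48.6 n 55
dark px [390. 210.] mean [ 0.549 -0.188  0.022] rect c [ 554. -188.] [253.   4.] 2.7 n 207
dark px [346. 169.] mean [ 0.659 -0.081  0.019] rect c [659. -81.] [49.  7.] 89.8 n 44
dark px [237. 214.] mean [0.547 0.202 0.011] rect c [544. 201.] [ 16. 208.] 82.4 n 320
dark px [274. 241.] mean [0.476 0.108 0.015] rect c [478. 108.] [56. 77.] 70.8 n 680
dark px [316. 241.] mean [0.473 0.002 0.015] rect c [475.   1.] [57. 76.] 79.5 n 648
wood px [276. 158.] mean [0.695 0.103 0.009] rect c [585.  96.] [363. 180.] 4.3 n 2488
```

```bash
cat >> h.py <<'E'
def yaw_now(s): 
    R=Ro.from_rotvec(s['orientation']).as_matrix();return np.degrees(np.arctan2(R[1,0],R[0,0]))
def plan(wps,start=None):
    """wps: (x,y,z,yaw_deg of tool x); prints offset/turn per call, relative to previous pose"""
    s=sensors.read_state()
    p,y=(np.array(s['tcp_pos']),yaw_now(s)) if start is None else (np.array(start[:3]),start[3])
    print('from',p.round(4),round(y,2))
    for w in wps:
        t=np.radians(y);X=np.array([np.cos(t),np.sin(t),0]);Y=np.array([np.sin(t),-np.cos(t),0]);Z=np.array([0,0,-1.])
        d=np.array(w[:3])-p;dy=(w[3]-y+180)%360-180
        o=(np.array([d@X,d@Y,d@Z])/.12).round(3);tn=round(-dy/180,4)
        rows=max(np.linalg.norm(d)/.05,abs(dy)/8.59)
        print('off',o.tolist(),'turn',tn,'rows',round(rows,1),'' if abs(o).max()<=1 else '!!!')
        p=p+.12*(o[0]*X+o[1]*Y+o[2]*Z);y=y-tn*180
E
python3 - <<'E'
from h import *
d=snap('top');P=cloud(d);z=P[...,2]
M=(z>.022)&(z<.034);M[:,:165]=0;M[:,241:]=0;M[:150]=0
p=P[M];r=cv2.minAreaRect((p[:,:2]*1000).astype(np.float32));print(r,cv2.boxPoints(r))
c=d['color'].astype(int);W=(c[...,0]-c[...,2]>40)&(z<.06);W[:125]=0;W[190:]=0;W[:,:235]=0;W[:,318:]=0
p=P[W];r=cv2.minAreaRect((p[:,:2]*1000).astype(np.float32));print(r)
plan([(.33,-.55,.22,50),(.44,-.43,.22,90),(.5,-.28,.22,130),(.5,-.12,.22,150),(.5,.04,.22,170),(.5,.18,.22,180),(.502,.298,.15,180)])
E
```

```text
((487.5690612792969, 279.6324768066406), (442.7806091308594, 177.37518310546875), 0.62470942735672) [[265.22498 365.90097]
 [267.15887 188.53635]
 [709.91315 193.36398]
 [707.97925 370.7286 ]]
((695.5064697265625, 105.16903686523438), (167.58668518066406, 118.58930969238281), 82.4256591796875)
from [ 0.2153 -0.613   0.222 ] 19.35
off [1.076, -0.179, 0.017] turn -0.1703 rows 3.6 !!!
off [1.355, 0.06, -0.0] turn -0.2222 rows 4.7 !!!
off [1.25, 0.5, -0.0] turn -0.2222 rows 4.7 !!!
off [1.022, 0.857, -0.0] turn -0.1111 rows 3.2 !!!
off [0.666, 1.155, -0.0] turn -0.1111 rows 3.2 !!!
off [0.203, 1.149, -0.0] turn -0.0556 rows 2.8 !!!
off [-0.016, 0.983, 0.583] turn 0.0 rows 2.7
```

Run:
```python
from h import *
d=snap('top')
print(onplane(d,[(180,153),(242,153),(236,256),(170,253)],.03).round(3))
plan([(.315,-.56,.22,50),(.41,-.48,.22,85),(.48,-.36,.22,115),(.5,-.22,.22,135),(.5,-.06,.22,145),(.5,.08,.22,155),(.5,.19,.22,180),(.502,.298,.15,180)])
```

```text
[[0.707 0.349 0.03 ]
 [0.704 0.189 0.03 ]
 [0.44  0.2   0.03 ]
 [0.451 0.363 0.03 ]]
from [ 0.2153 -0.613   0.2221] 19.35
off [0.93, -0.142, 0.018] turn -0.1703 rows 3.6 
off [1.02, 0.178, -0.0] turn -0.1944 rows 4.1 !!!
off [1.046, 0.494, -0.0] turn -0.1667 rows 3.5 !!!
off [0.987, 0.644, -0.0] turn -0.1111 rows 2.8 
off [0.943, 0.943, -0.0] turn -0.0555 rows 3.2 
off [0.669, 0.956, -0.0] turn -0.0556 rows 2.8 
off [0.387, 0.831, -0.0] turn -0.1389 rows 2.9 
off [-0.016, 0.9, 0.583] turn 0.0 rows 2.6
```

Request:
carry_out(offset=[[0.93,-0.14,0.02],[0.93,-0.14,0.02],[0.93,-0.14,0.02],[0.93,-0.14,0.02]], turn=[-0.17,-0.17,-0.17,-0.17], claw=[1,1,1,1])

```text
time_s: 0.65
tcp_pos: [0.319, -0.558, 0.2199]
orientation: [-2.84, -1.343, -0.003]
force: [-0.6, 0.7, 0.6]
grip_width: 1.0
grasp_force: 0.0
```

Request:
carry_out(offset=[[1,0.18,0],[1,0.18,0],[1,0.18,0],[1,0.18,0],[1,0.18,0]], turn=[-0.195,-0.195,-0.195,-0.195,-0.195], claw=[1,1,1,1,1])

```text
time_s: 1.15
tcp_pos: [0.4095, -0.4818, 0.22]
orientation: [-2.31, -2.129, -0.0]
force: [-0.5, -0.7, -0.3]
grip_width: 0.997
grasp_force: 0.0
```

Request:
carry_out(offset=[[1,0.5,0],[1,0.5,0],[1,0.5,0],[1,0.5,0]], turn=[-0.167,-0.167,-0.167,-0.167], claw=[1,1,1,1])

```text
time_s: 1.55
tcp_pos: [0.4821, -0.3629, 0.2205]
orientation: [1.674, 2.658, 0.004]
force: [-0.3, -0.3, -0.3]
grip_width: 0.999
grasp_force: 0.0
```

Request:
carry_out(offset=[[1,0.65,0],[1,0.65,0],[1,0.65,0],[1,0.65,0]], turn=[-0.11,-0.11,-0.11,-0.11], claw=[1,1,1,1])

```text
time_s: 1.95
tcp_pos: [0.5, -0.2203, 0.2208]
orientation: [1.198, 2.904, 0.003]
force: [-0.1, -0.4, 0.4]
grip_width: 0.998
grasp_force: 0.0
```

Request:
carry_out(offset=[[0.95,0.95,0],[0.95,0.95,0],[0.95,0.95,0],[0.95,0.95,0]], turn=[-0.055,-0.055,-0.055,-0.055], claw=[1,1,1,1])

```text
time_s: 2.35
tcp_pos: [0.4989, -0.0601, 0.2207]
orientation: [0.948, 2.995, 0.002]
force: [1.1, 0.0, 0.1]
grip_width: 1.006
grasp_force: 0.0
```

Request:
carry_out(offset=[[0.67,0.95,0],[0.67,0.95,0],[0.67,0.95,0],[0.67,0.95,0]], turn=[-0.055,-0.055,-0.055,-0.055], claw=[1,1,1,1])

```text
time_s: 2.75
tcp_pos: [0.4987, 0.0793, 0.2207]
orientation: [0.684, 3.066, 0.003]
force: [0.3, -0.7, 0.1]
grip_width: 1.003
grasp_force: 0.0
```

Request:
carry_out(offset=[[0.39,0.83,0],[0.39,0.83,0],[0.39,0.83,0],[0.39,0.83,0]], turn=[-0.14,-0.14,-0.14,-0.14], claw=[1,1,1,1])

```text
time_s: 3.15
tcp_pos: [0.4994, 0.185, 0.22]
orientation: [-0.001, -3.141, -0.001]
force: [-0.0, -1.5, -0.5]
grip_width: 0.999
grasp_force: 0.0
```

Run:
```python
from h import *
d=snap('wrist','w0.png');print(d['fx'],np.array(d['tool_from_camera']).round(3))
P=cloud(d);z=P[...,2]
print(P[0,0].round(3),P[0,639].round(3),P[399,0].round(3),P[399,639].round(3))
blobs(P,(z>.042)&(z<.065),'onflat');blobs(P,(z>.009)&(z<.021),'low')
M=(z>.026)&(z<.034);blobs(P,M,'flat',300)
plan([(.502,.298,.15,180),(.502,.298,.036,180)])
```

```text
312.0980628722389 [[ 0.    -0.964 -0.266  0.072]
 [ 1.    -0.     0.001 -0.   ]
 [-0.001 -0.266  0.964 -0.162]
 [ 0.     0.     0.     1.   ]]
[ 0.317 -0.151  0.   ] [ 0.316  0.527 -0.001] [0.482 0.123 0.332] [0.484 0.25  0.331]
onflat px [422. 182.] mean [0.502 0.298 0.053] rect c [504. 300.] [44. 43.] 37.8 n 1284
onflat px [442. 241.] mean [0.571 0.326 0.053] rect c [572. 329.] [43. 26.] 51.3 n 722
onflat px [369. 301.] mean [0.65  0.247 0.051] rect c [652. 251.] [27. 45.] 81.6 n 444
onflat px [415. 311.] mean [0.664 0.304 0.049] rect c [664. 300.] [24. 20.] 31.1 n 143
low px [221.   6.] mean [0.324 0.085 0.017] rect c [323.  92.] [  7. 234.] 2.7 n 1445
low px [351.  27.] mean [0.344 0.22  0.017] rect c [339. 222.] [34. 26.] 2.9 n 250
low px [37. 53.] mean [ 0.369 -0.118  0.011] rect c [ 369. -118.] [70. 11.] 79.6 n 602
low px [164. 151.] mean [0.474 0.006 0.015] rect c [476.   4.] [57. 79.] 80.2 n 3316
low px [255. 153.] mean [0.476 0.112 0.016] rect c [479. 110.] [57. 80.] 71.1 n 3164
low px [ 10. 205.] mean [ 0.54  -0.187  0.015] rect c [ 536. -188.] [90.  5.] 2.8 n 629
low px [627. 208.] mean [0.544 0.56  0.015] rect c [546. 561.] [13. 72.] 81.7 n 612
flat px [398. 186.] mean [0.513 0.278 0.03 ] rect c [527. 285.] [159. 163.] 86.1 n 14557
flat px [343. 302.] mean [0.666 0.217 0.03 ] rect c [666. 216.] [44. 51.] 2.2 n 1013
flat px [392. 302.] mean [0.665 0.281 0.03 ] rect c [664. 280.] [47. 40.] 83.1 n 826
from [0.4997 0.1831 0.2198] 179.58
off [-0.012, 0.958, 0.582] turn -0.0024 rows 2.7 
off [0.0, -0.0, 0.95] turn 0.0 rows 2.3
```

View pics/w0.png

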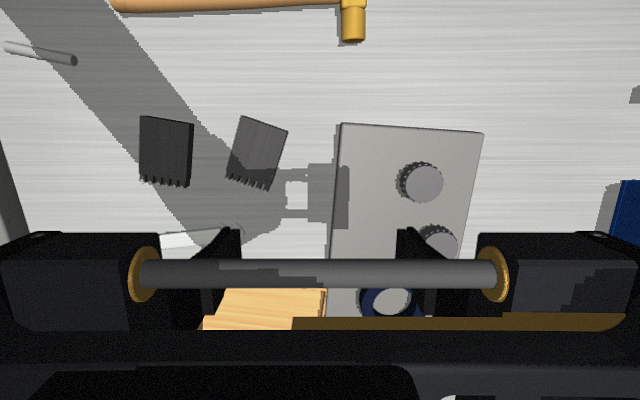

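The wrist view shows teeth on the +x (lower) ends of both chasers, at (165,150) and (257,153). The caps are at (421,182) and (440,240).

Request:
carry_out(offset=[[0,0.96,0.58],[0,0.96,0.58],[0,0.96,0.58],[0,0.96,0.58]], turn=[0,0,0,0], claw=[1,1,1,1])

```text
time_s: 3.6
tcp_pos: [0.498, 0.3004, 0.1476]
orientation: [-0.009, -3.137, 0.001]
force: [-0.1, 0.5, -0.4]
grip_width: 1.003
grasp_force: 0.0
```

Request:
carry_out(offset=[[0,0,0.5],[0,0,0.75],[0,0,0.94],[0,0,0.94]], turn=[0,0,0,0], claw=[1,1,1,1])

```text
time_s: 4.0
tcp_pos: [0.4991, 0.2948, 0.0345]
orientation: [-0.015, -3.137, 0.007]
force: [0.3, -0.2, -0.1]
grip_width: 1.0
grasp_force: 0.0
```

Request:
carry_out(offset=[[0,0,0],[0,0,0],[0,0,0],[0,0,0],[0,0,0]], turn=[0,0,0,0,0], claw=[-1,-1,-1,-1,-1], newtons=15)

```text
time_s: 4.5
tcp_pos: [0.4997, 0.2998, 0.0384]
orientation: [0.003, 3.141, 0.0]
force: [0.3, 0.4, -0.6]
grip_width: 0.631
grasp_force: 0.0
```

Request:
carry_out(offset=[[0,0,0],[0,0,-0.2],[0,0,-0.5],[0,0,-0.8]], turn=[0,0,0,0], claw=[-1,-1,-1,-1])

```text
time_s: 4.9
tcp_pos: [0.4987, 0.2996, 0.1345]
orientation: [-0.002, -3.14, 0.0]
force: [0.9, 0.0, 0.7]
grip_width: 0.472
grasp_force: 15.0
```

Run:
```python
from h import *
d=snap('scene','s1.png')
u,v=400,160
cv2.imwrite('pics/s1c.png',cv2.resize(d['color'][90:220,340:500,::-1],None,fx=4,fy=4))
P=cloud(d);z=P[...,2]
blobs(P,(z>.042)&(z<.056)&(P[...,0]<.62)&(P[...,0]>.45)&(P[...,1]>.2)&(P[...,1]<.36),'onflat',10)
plan([(.60,.26,.135,180),(.693,.145,.1,172.4),(.693,.145,.036,172.4)])
```

```text
onflat px [423. 168.] mean [0.587 0.32  0.051] rect c [582. 325.] [44. 39.] 45.2 n 101
from [0.501  0.3018 0.1409] 179.95
off [-0.825, -0.348, 0.049] turn -0.0003 rows 2.2 
off [-0.775, -0.958, 0.292] turn 0.0423 rows 3.0 
off [0.0, -0.0, 0.533] turn -0.0 rows 1.3
```

View pics/s1c.png

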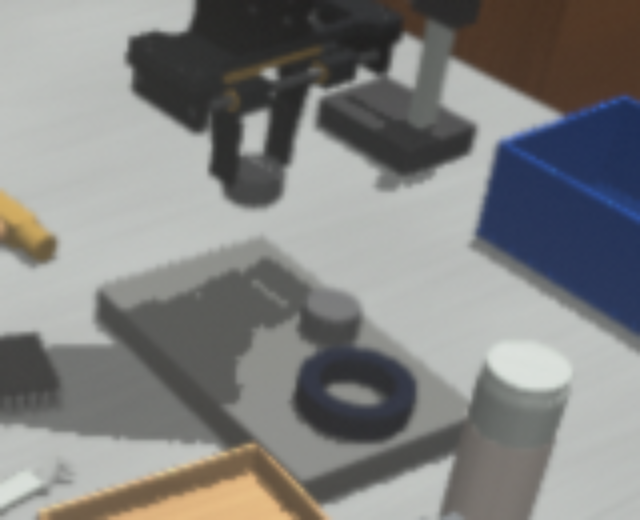

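The cap hangs at the fingertips above the flat, at crop position (252,180). It's low in the grip but held. I'll carry it to the tray.

Request:
carry_out(offset=[[-0.41,-0.17,0],[-0.82,-0.35,0],[-0.82,-0.35,0],[-0.82,-0.35,0]], turn=[0,0,0,0], claw=[-1,-1,-1,-1])

```text
time_s: 5.35
tcp_pos: [0.599, 0.256, 0.1329]
orientation: [-0.008, -3.141, -0.0]
force: [0.1, 0.8, -0.4]
grip_width: 0.472
grasp_force: 15.0
```

Request:
carry_out(offset=[[-0.35,-0.4,0],[-0.6,-0.75,0.1],[-0.83,-0.97,0.3],[-0.83,-0.97,0.3],[-0.83,-0.97,0.3]], turn=[0.02,0.04,0.04,0.04,0.04], claw=[-1,-1,-1,-1,-1])

```text
time_s: 5.85
tcp_pos: [0.6964, 0.1398, 0.096]
orientation: [-0.202, -3.132, 0.001]
force: [-0.2, 0.9, -0.2]
grip_width: 0.469
grasp_force: 15.0
```

Request:
carry_out(offset=[[0,0,0.25],[0,0,0.52],[0,0,0.52],[0,0,0.52]], turn=[0,0,0,0], claw=[-1,-1,-1,-1])

```text
time_s: 6.25
tcp_pos: [0.696, 0.1435, 0.0365]
orientation: [-0.195, -3.135, -0.002]
force: [0.6, 0.2, -0.4]
grip_width: 0.472
grasp_force: 15.0
```

Request:
carry_out(offset=[[0,0,0],[0,0,0],[0,0,0],[0,0,-0.4],[0,0,-0.8]], turn=[0,0,0,0,0], claw=[0.5,0.5,0.5,0.5,0.5])

```text
time_s: 6.75
tcp_pos: [0.6962, 0.1406, 0.1318]
orientation: [-0.199, -3.133, 0.001]
force: [1.6, -0.8, 0.6]
grip_width: 0.739
grasp_force: 0.0
```

Run:
```python
from h import *
d=snap('top');P=cloud(d);z=P[...,2];x=P[...,0];y=P[...,1]
blobs(P,(z>.042)&(z<.056)&(x<.62)&(x>.42)&(y>.18)&(y<.38),'onflat')
blobs(P,(z>.022)&(z<.06)&(x<.76)&(x>.63)&(y>.01)&(y<.2),'tray')
d=snap('wrist');P=cloud(d);z=P[...,2];x=P[...,0];y=P[...,1]
blobs(P,(z>.042)&(z<.056)&(x<.65)&(x>.42)&(y>.18)&(y<.38),'W onflat')
plan([(.6,.24,.14,180),(.578,.322,.14,180),(.578,.322,.036,180)])
```

```text
onflat px [206. 185.] mean [0.617 0.275 0.049] rect c [617. 275.] [36.  5.] 89.5 n 35
onflat px [186. 201.] mean [0.578 0.321 0.053] rect c [578. 323.] [42. 43.] 62.7 n 232
W onflat px [543.  18.] mean [0.588 0.319 0.052] rect c [589. 321.] [44. 27.] 77.6 n 2318
W onflat px [479.  92.] mean [0.633 0.276 0.051] rect c [633. 277.] [34. 79.] 0.0 n 2759
from [0.7005 0.1428 0.14  ] 172.69
off [0.934, 0.697, 0.0] turn -0.0406 rows 2.8 
off [0.183, 0.683, 0.0] turn 0.0 rows 1.7 
off [0.0, 0.0, 0.867] turn 0.0 rows 2.1
```

Request:
carry_out(offset=[[0.93,0.7,0],[0.93,0.7,0],[0.93,0.7,0],[0.93,0.7,0]], turn=[-0.04,-0.04,-0.04,-0.04], claw=[0.6,0.6,0.6,0.6])

```text
time_s: 7.25
tcp_pos: [0.5924, 0.2449, 0.1329]
orientation: [-0.012, 3.141, 0.004]
force: [0.5, -0.2, 0.7]
grip_width: 0.793
grasp_force: 0.0
```

Request:
carry_out(offset=[[0.18,0.68,0],[0.18,0.68,0],[0.18,0.68,0.4],[0.18,0.68,0.87],[0.18,0.68,0.87]], turn=[0,0,0,0,0], claw=[0.6,0.6,0.6,0.6,0.6])

```text
time_s: 7.75
tcp_pos: [0.5784, 0.322, 0.0302]
orientation: [0.003, 3.136, 0.004]
force: [-12.0, -9.2, 62.6]
grip_width: 0.801
grasp_force: 31.3
```

Request:
carry_out(offset=[[0,0,0],[0,0,0],[0,0,0],[0,0,0],[0,0,0]], turn=[0,0,0,0,0], claw=[-1,-1,-1,-1,-1], newtons=15)

```text
time_s: 8.25
tcp_pos: [0.5786, 0.3202, 0.0305]
orientation: [0.005, 3.136, 0.002]
force: [-0.8, -3.3, 18.2]
grip_width: 0.477
grasp_force: 18.6
```

Request:
carry_out(offset=[[0,0,0],[0,0,0],[0,0,-0.25],[0,0,-0.5],[0,0,-0.87]], turn=[0,0,0,0,0], claw=[-1,-1,-1,-1,-1])

```text
time_s: 8.75
tcp_pos: [0.5751, 0.3188, 0.1311]
orientation: [-0.003, -3.139, 0.002]
force: [1.1, 0.7, -1.2]
grip_width: 0.481
grasp_force: 15.0
```

Run:
```python
from h import *
d=snap('top');P=cloud(d);z=P[...,2];x=P[...,0];y=P[...,1]
blobs(P,(z>.012)&(z<.06)&(x<.75)&(x>.64)&(y>.03)&(y<.18),'tray')
d=snap('scene');P=cloud(d);z=P[...,2];x=P[...,0];y=P[...,1]
blobs(P,(z>.012)&(z<.06)&(x<.75)&(x>.64)&(y>.03)&(y<.18),'S tray')
blobs(P,(z>.036)&(z<.056)&(x<.61)&(x>.44)&(y>.2)&(y<.36),'S flat')
plan([(.6,.24,.14,180),(.69,.165,.14,172.4),(.690,.067,.1,172.4),(.690,.067,.035,172.4)])
```

```text
tray px [294. 137.] mean [0.746 0.053 0.022] rect c [748.  58.] [56.  6.] 84.8 n 53
tray px [261. 154.] mean [0.7   0.139 0.027] rect c [701. 140.] [42. 43.] 14.8 n 231
tray px [255. 176.] mean [0.643 0.156 0.023] rect c [643. 152.] [55.  4.] 83.3 n 49
S tray px [388. 207.] mean [0.644 0.148 0.021] rect c [643. 144.] [73.  6.] 83.8 n 99
S tray px [400. 221.] mean [0.707 0.139 0.026] rect c [705. 142.] [45. 40.] 62.8 n 218
S tray px [381. 246.] mean [0.748 0.046 0.021] rect c [747.  51.] [40.  6.] 87.8 n 56
from [0.5784 0.322  0.1383] 179.87
off [-0.182, -0.683, -0.015] turn -0.0007 rows 1.7 
off [-0.75, -0.625, 0.0] turn 0.0422 rows 2.3 
off [-0.108, -0.81, 0.334] turn 0.0 rows 2.1 
off [0.0, 0.0, 0.541] turn 0.0 rows 1.3
```

Request:
carry_out(offset=[[-0.09,-0.35,0],[-0.18,-0.68,0],[-0.18,-0.68,0],[-0.18,-0.68,0]], turn=[0,0,0,0], claw=[-1,-1,-1,-1])

```text
time_s: 9.25
tcp_pos: [0.598, 0.2365, 0.1314]
orientation: [0.008, 3.141, -0.001]
force: [-0.9, 1.1, 0.6]
grip_width: 0.479
grasp_force: 15.0
```

Request:
carry_out(offset=[[-0.35,-0.3,0],[-0.75,-0.62,0],[-0.75,-0.62,0],[-0.75,-0.62,0]], turn=[0.02,0.042,0.042,0.042], claw=[-1,-1,-1,-1])

```text
time_s: 9.65
tcp_pos: [0.6888, 0.1617, 0.1306]
orientation: [-0.215, -3.134, 0.0]
force: [-0.9, -0.0, -0.3]
grip_width: 0.476
grasp_force: 15.0
```

Request:
carry_out(offset=[[-0.05,-0.4,0],[-0.1,-0.81,0.2],[-0.1,-0.81,0.45],[-0.1,-0.81,0.7],[-0.1,-0.81,0.87]], turn=[0,0,0,0,0], claw=[-1,-1,-1,-1,-1])

```text
time_s: 10.15
tcp_pos: [0.6841, 0.0679, 0.025]
orientation: [-0.206, -3.133, -0.002]
force: [-0.1, -0.2, -0.3]
grip_width: 0.476
grasp_force: 15.0
```

Request:
carry_out(offset=[[0,0,0],[0,0,0],[0,0,0],[0,0,-0.3],[0,0,-0.8]], turn=[0,0,0,0,0], claw=[-1,0.4,0.4,0.4,0.4])

```text
time_s: 10.65
tcp_pos: [0.6846, 0.0661, 0.1129]
orientation: [-0.208, -3.131, 0.0]
force: [1.2, 0.0, 1.2]
grip_width: 0.679
grasp_force: 0.0
```

Request:
carry_out(offset=[[0,0,0],[0.8,0,0],[0.8,0,0]], turn=[0,0,0], claw=[1,1,1])

```text
time_s: 10.95
tcp_pos: [0.5904, 0.0798, 0.114]
orientation: [0.21, 3.133, 0.002]
force: [0.2, 0.1, 1.1]
grip_width: 0.891
grasp_force: 0.0
```

Run:
```python
from h import *
d=snap('top','t2.png');P=cloud(d);z=P[...,2];x=P[...,0];y=P[...,1]
blobs(P,(z>.015)&(z<.06)&(x<.75)&(x>.645)&(y>.025)&(y<.18),'tray')
blobs(P,(z>.01)&(z<.02)&(x<.54)&(x>.42)&(y>-.06)&(y<.17),'low')
blobs(P,(z>.04)&(z<.06)&(x<.7)&(x>.61)&(y>.22)&(y<.34),'ring')
s=sensors.read_state();print(s['tcp_pos'],yaw_now(s))
```

```text
low px [262. 249.] mean [0.456 0.138 0.016] rect c [458. 133.] [24. 26.] 71.9 n 60
ring px [205. 170.] mean [0.654 0.276 0.051] rect c [655. 276.] [80. 81.] 0.0 n 559
[0.58106567 0.08181917 0.1120038 ] 172.66681872918747
```

Run:
```python
from h import *
e=np.array([np.cos(np.radians(-19)),np.sin(np.radians(-19))]);g=np.array([.4785,.110])+.026*e;print(g)
plan([(g[0],g[1],.1,161),(g[0],g[1],.02,161),(g[0],g[1],.005,161)])
```

```text
[0.50308348 0.10153523]
from [0.5811 0.0818 0.112 ] 172.67
off [0.666, 0.08, 0.1] turn 0.0648 rows 1.6 
off [-0.0, 0.0, 0.667] turn 0.0 rows 1.6 
off [-0.0, 0.0, 0.125] turn 0.0 rows 0.3
```

Request:
carry_out(offset=[[0.33,0.04,0.05],[0.67,0.08,0.1],[0.67,0.08,0.1],[0.67,0.08,0.1]], turn=[0.03,0.065,0.065,0.065], claw=[1,1,1,1])

```text
time_s: 11.4
tcp_pos: [0.5126, 0.0994, 0.1024]
orientation: [0.524, 3.094, -0.001]
force: [0.1, -0.0, -0.1]
grip_width: 1.003
grasp_force: 0.0
```

Request:
carry_out(offset=[[0,0,0.2],[0,0,0.35],[0,0,0.5],[0,0,0.5],[0,0,0.5]], turn=[0,0,0,0,0], claw=[1,1,1,1,1])

```text
time_s: 11.9
tcp_pos: [0.5134, 0.0993, 0.0418]
orientation: [0.527, 3.096, 0.001]
force: [0.8, 0.4, 1.4]
grip_width: 0.997
grasp_force: 0.0
```

Run:
```python
from h import *
d=snap('scene','s2.png');P=cloud(d);z=P[...,2];x=P[...,0];y=P[...,1]
cv2.imwrite('pics/s2c.png',cv2.resize(d['color'][130:270,290:450,::-1],None,fx=4,fy=4))
s=sensors.read_state();print(s['tcp_pos'],yaw_now(s))
blobs(P,(z>.015)&(z<.06)&(x<.745)&(x>.648)&(y>.03)&(y<.18),'tray')
plan([(.503,.1015,.005,161)])
```

```text
[0.51364153 0.09934217 0.04214136] 160.6678498368109
tray px [401. 221.] mean [0.707 0.14  0.027] rect c [704. 142.] [44. 41.] 88.5 n 208
tray px [374. 227.] mean [0.69  0.066 0.027] rect c [688.  69.] [42. 42.] 79.4 n 217
from [0.5136 0.0993 0.0421] 160.67
off [0.09, -0.012, 0.31] turn -0.0018 rows 0.8
```

View pics/s2c.png

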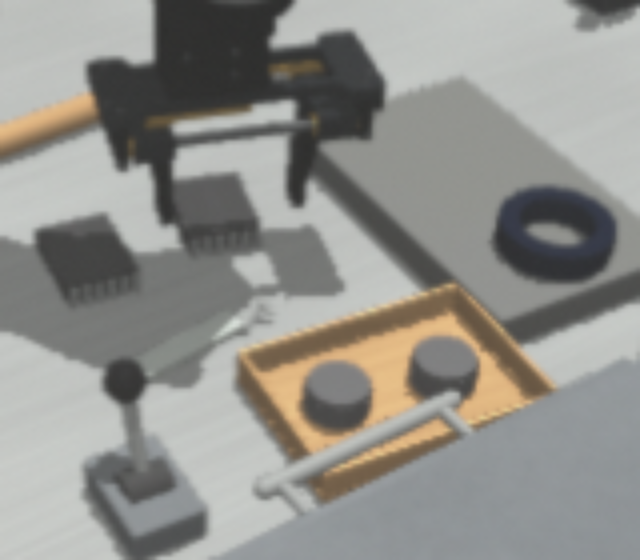

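Both caps lie flat in the tray, at (337,395) and (444,368) in the crop. The gripper straddles the tooth end of chaser A.

Request:
carry_out(offset=[[0.04,0,0.1],[0.09,0,0.2],[0.09,0,0.26],[0.09,0,0.3],[0.09,0,0.3]], turn=[0,0,0,0,0], claw=[1,1,1,1,1])

```text
time_s: 12.45
tcp_pos: [0.5017, 0.1025, 0.0042]
orientation: [-0.527, -3.096, 0.0]
force: [0.6, 0.2, -0.9]
grip_width: 1.0
grasp_force: 0.0
```

Request:
carry_out(offset=[[0,0,0],[0,0,0],[0,0,0],[0,0,0],[0,0,0]], turn=[0,0,0,0,0], claw=[-1,-1,-1,-1,-1], newtons=12)

```text
time_s: 12.95
tcp_pos: [0.5023, 0.1024, 0.0051]
orientation: [0.528, 3.097, -0.0]
force: [-0.3, 0.4, 3.3]
grip_width: 0.641
grasp_force: 12.0
```

Request:
carry_out(offset=[[0,0,0],[0,0,0],[0,0,-0.1],[0,0,-0.2],[0,0,-0.3]], turn=[0,0,0,0,0], claw=[-1,-1,-1,-1,-1])

```text
time_s: 13.45
tcp_pos: [0.502, 0.1027, 0.0421]
orientation: [-0.528, -3.097, -0.0]
force: [0.5, -0.5, -4.0]
grip_width: 0.643
grasp_force: 12.0
```

Request:
carry_out(offset=[[0,0,-0.2],[0,0,-0.4],[0,0,-0.6],[0,0,-0.6],[0,0,-0.6]], turn=[0,0,0,0,0], claw=[-1,-1,-1,-1,-1])

```text
time_s: 13.95
tcp_pos: [0.5023, 0.1023, 0.1132]
orientation: [0.528, 3.096, -0.0]
force: [-0.2, -0.3, -5.3]
grip_width: 0.642
grasp_force: 12.0
```

Run:
```python
from h import *
d=snap('scene','s3.png')
cv2.imwrite('pics/s3c.png',cv2.resize(d['color'][110:250,280:440,::-1],None,fx=4,fy=4))
s=sensors.read_state();print(s['tcp_pos'],yaw_now(s),s['force'],s['moment'])
```

```text
[0.50165413 0.10215846 0.11234404] 160.63949008258973 [-0.23221328  0.25131677 -5.87793734] [ 0.07022691 -0.18044046  0.03433475]
```

View pics/s3c.png

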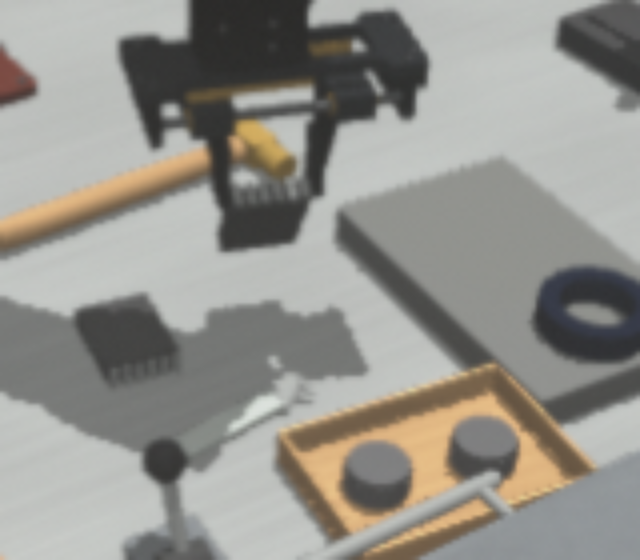

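Chaser A has swung teeth-up between the fingers, at crop (268,215). Next I'll measure its tilt.

```bash
cat >> h.py <<'E'
def tilt(d,u0,u1,v0,v1):
    P=cloud(d)[v0:v1,u0:u1].reshape(-1,3)
    c=np.median(P,0);P=P[np.linalg.norm(P-c,axis=1)<.04]
    for _ in range(3):
        c=P.mean(0);n=np.linalg.svd(P-c)[2][2];r=abs((P-c)@n);P=P[r<max(.003,2*np.median(r))]
    if n@(d['W'][:3,3]-c)<0:n=-n
    print('centre',c.round(4),'normal',n.round(3),'elev deg',np.degrees(np.arcsin(n[2])).round(1),'az',np.degrees(np.arctan2(n[1],n[0])).round(1),len(P),'zrange',P[:,2].min().round(3),P[:,2].max().round(3))
E
python3 - <<'E'
from h import *
d=snap('scene');tilt(d,338,353,161,170)
E
```

```text
centre [0.5016 0.1015 0.0929] normal [ 0.814 -0.285 -0.507] elev deg -30.4 az -19.3 130 zrange 0.066 0.121
```

Run:
```python
from h import *
plan([(.53,.17,.15,168),(.565,.275,.15,174),(.565,.275,.1,174)])
```

```text
from [0.5013 0.1022 0.1119] 160.65
off [-0.038, 0.612, -0.317] turn -0.0408 rows 1.7 
off [-0.103, 0.917, -0.0] turn -0.0334 rows 2.2 
off [-0.0, -0.0, 0.416] turn 0.0 rows 1.0
```

Request:
carry_out(offset=[[0,0,-0.15],[0,0.15,-0.3],[0,0.3,-0.32],[0,0.5,-0.32],[-0.04,0.61,-0.32]], turn=[0,-0.01,-0.02,-0.03,-0.04], claw=[-1,-1,-1,-1,-1])

```text
time_s: 14.55
tcp_pos: [0.5303, 0.172, 0.1504]
orientation: [-0.327, -3.123, -0.001]
force: [-0.1, 0.7, -4.6]
grip_width: 0.644
grasp_force: 12.0
```

Request:
carry_out(offset=[[-0.02,0.2,0],[-0.04,0.4,0],[-0.06,0.6,0],[-0.1,0.8,0],[-0.1,0.92,0]], turn=[0,-0.01,-0.02,-0.033,-0.033], claw=[-1,-1,-1,-1,-1])

```text
time_s: 15.05
tcp_pos: [0.5661, 0.2765, 0.1497]
orientation: [-0.166, -3.135, -0.0]
force: [0.4, -0.2, -4.6]
grip_width: 0.641
grasp_force: 12.0
```

Request:
carry_out(offset=[[0,0,0],[0,0,0.15],[0,0,0.3],[0,0,0.36],[0,0,0.36]], turn=[0,0,0,0,0], claw=[-1,-1,-1,-1,-1])

```text
time_s: 15.55
tcp_pos: [0.5651, 0.274, 0.1062]
orientation: [-0.171, -3.134, 0.003]
force: [-0.3, 0.2, -3.7]
grip_width: 0.636
grasp_force: 12.0
```

Request:
carry_out(offset=[[0,0,0],[0,0,0],[0,0,0],[0,0,0]], turn=[0,0,0,0], claw=[-1,-1,-1,-1], newtons=8)

```text
time_s: 15.95
tcp_pos: [0.5661, 0.2755, 0.1087]
orientation: [0.17, 3.136, 0.0]
force: [-0.8, 0.7, -5.2]
grip_width: 0.645
grasp_force: 8.0
```

```bash
cat >> h.py <<'E'
def held(d):
    s=sensors.read_state();P=cloud(d);t=np.array(s['tcp_pos']);y=np.radians(yaw_now(s))
    D=P-t;a=D[...,0]*np.cos(y)+D[...,1]*np.sin(y);b=D[...,0]*np.sin(y)-D[...,1]*np.cos(y)
    M=(abs(b)<.022)&(abs(a)<.06)&(D[...,2]>-.085)&(D[...,2]<.03)&(P[...,2]>.036)
    v,u=np.nonzero(M);Q=P[M];print('tcp',t.round(4),'n',len(Q),'px',u.mean(),v.mean())
    for _ in range(4):
        c=Q.mean(0);n=np.linalg.svd(Q-c)[2][2];r=abs((Q-c)@n);Q=Q[r<max(.003,2*np.median(r))]
    if n@(d['W'][:3,3]-c)<0:n=-n
    print('centre',c.round(4),'elev',np.degrees(np.arcsin(n[2])).round(1),'az',np.degrees(np.arctan2(n[1],n[0])).round(1),len(Q),'z',Q[:,2].min().round(3),Q[:,2].max().round(3))
E
python3 - <<'E'
from h import *
d=snap('scene');held(d);s=sensors.read_state();print(s['grip_width'],s['grasp_force'],s['force'])
E
```

```text
tcp [0.5661 0.2755 0.1086] n 225 px 410.21777777777777 159.5511111111111
centre [0.5754 0.2738 0.0918] elev -2.7 az -83.3 197 z 0.05 0.127
0.6387050805162919 7.999764829874039 [ 1.26424371  0.52718025 -5.18153367]
```

```bash
cat >> h.py <<'E'
def held2(d):
    s=sensors.read_state();P=cloud(d);t=np.array(s['tcp_pos']);y=np.radians(yaw_now(s))
    D=P-t;a=-(D[...,0]*np.cos(y)+D[...,1]*np.sin(y));b=D[...,0]*np.sin(y)-D[...,1]*np.cos(y)
    M=(abs(b)<.020)&(abs(a)<.05)&(D[...,2]>-.085)&(D[...,2]<.02)&(P[...,2]>.036)
    for z0 in np.arange(.035,.135,.01):
        m=M&(abs(P[...,2]-z0)<.005)
        if m.sum()>3: print(round(z0,3),m.sum(),'fwd dist mm',(np.median(a[m])*1000).round(1))
E
python3 - <<'E'
from h import *
d=snap('scene');held2(d)
E
```

```text
0.055 18 fwd dist mm -14.0
0.065 18 fwd dist mm -9.9
0.075 18 fwd dist mm -3.9
0.085 17 fwd dist mm 1.4
0.095 20 fwd dist mm 5.4
0.105 19 fwd dist mm 11.2
0.115 34 fwd dist mm 13.8
0.125 42 fwd dist mm 8.3
```

Request:
carry_out(offset=[[0,0,0.05],[0,0,0.08],[0,0,0.08],[0,0,0.08],[0,0,0.08]], turn=[0,0,0,0,0], claw=[-1,-1,-1,-1,-1], newtons=5)

```text
time_s: 16.55
tcp_pos: [0.5659, 0.2755, 0.0986]
orientation: [-0.17, -3.137, -0.0]
force: [0.9, 0.2, -3.5]
grip_width: 0.639
grasp_force: 5.0
```

Run:
```python
from h import *
d=snap('scene');held2(d);s=sensors.read_state();print(s['grip_width'],s['grasp_force'],s['force'],s['tcp_pos'])
```

```text
0.035 8 fwd dist mm 7.9
0.045 28 fwd dist mm 8.9
0.055 32 fwd dist mm 10.3
0.065 24 fwd dist mm 11.0
0.075 32 fwd dist mm 13.0
0.085 27 fwd dist mm 13.3
0.095 29 fwd dist mm 14.8
0.105 46 fwd dist mm 14.7
0.115 33 fwd dist mm 9.7
0.6392938891959341 4.99980085529387 [ 1.12444226 -0.43921794 -4.49466734] [0.56589705 0.27554148 0.09868677]
```

Request:
carry_out(offset=[[0,0,0.015],[0,0,0.03],[0,0,0.03],[0,0,0.03]], turn=[0,0,0,0], claw=[-1,-1,-1,-1])

```text
time_s: 17.0
tcp_pos: [0.5666, 0.2756, 0.0959]
orientation: [0.17, 3.135, 0.001]
force: [-0.8, -1.7, 5.6]
grip_width: 0.643
grasp_force: 5.0
```

Request:
carry_out(offset=[[0,0,0.012],[0,0,0.012],[0,0,0.012]], turn=[0,0,0], claw=[-1,-1,-1])

```text
time_s: 17.3
tcp_pos: [0.5665, 0.2756, 0.0945]
orientation: [0.17, 3.135, 0.001]
force: [-0.2, -2.8, 6.1]
grip_width: 0.641
grasp_force: 5.0
```

Run:
```python
from h import *
d=snap('scene');held2(d);s=sensors.read_state();print(s['grip_width'],s['grasp_force'],s['force'],s['tcp_pos'])
```

```text
0.035 8 fwd dist mm 8.4
0.045 27 fwd dist mm 9.0
0.055 30 fwd dist mm 9.9
0.065 30 fwd dist mm 10.8
0.075 29 fwd dist mm 12.0
0.085 31 fwd dist mm 13.4
0.095 30 fwd dist mm 14.4
0.105 54 fwd dist mm 13.7
0.115 23 fwd dist mm 5.0
0.6437584222257567 5.0014180317521095 [-0.20631239 -2.03973843  5.87974256] [0.56656242 0.27561055 0.09446387]
```

Request:
carry_out(offset=[[0.02,0,0],[0.04,0,0],[0.058,0,0],[0.058,0,0]], turn=[0,0,0,0], claw=[-1,-1,-1,-1])

```text
time_s: 17.75
tcp_pos: [0.5585, 0.2763, 0.0935]
orientation: [-0.169, -3.137, 0.0]
force: [-1.2, 0.3, 2.4]
grip_width: 0.64
grasp_force: 5.0
```

Run:
```python
from h import *
d=snap('scene');held2(d);s=sensors.read_state();print(s['grip_width'],s['grasp_force'],s['force'],s['tcp_pos'])
```

```text
0.035 15 fwd dist mm 15.6
0.045 29 fwd dist mm 15.6
0.055 33 fwd dist mm 14.9
0.065 28 fwd dist mm 15.5
0.075 33 fwd dist mm 15.6
0.085 33 fwd dist mm 15.9
0.095 36 fwd dist mm 15.8
0.105 52 fwd dist mm 14.1
0.115 21 fwd dist mm 8.6
0.6426864020573175 4.9999780766665936 [-0.98049993 -0.10529359  2.80274536] [0.55864075 0.27634437 0.09353736]
```

Request:
carry_out(offset=[[0,0,0],[0,0,0],[0,0,0],[0,0,0],[0,0,0]], turn=[0,0,0,0,0], claw=[0.4,0.4,0.7,0.7,0.7])

```text
time_s: 18.3
tcp_pos: [0.5589, 0.2761, 0.0934]
orientation: [-0.17, -3.137, -0.0]
force: [-0.4, -0.2, 0.5]
grip_width: 0.827
grasp_force: 0.0
```

Request:
carry_out(offset=[[0,0,-0.2],[0,0,-0.5],[0,0,-0.9],[0,0,-0.9]], turn=[0,0,0,0], claw=[0.7,0.7,0.7,0.7])

```text
time_s: 18.7
tcp_pos: [0.5611, 0.2784, 0.2082]
orientation: [0.169, 3.129, 0.007]
force: [-0.0, -0.0, -0.1]
grip_width: 0.85
grasp_force: 0.0
```

Run:
```python
from h import *
d=snap('scene','s4.png');P=cloud(d);z=P[...,2];x=P[...,0];y=P[...,1]
M=(x<.61)&(x>.5)&(y>.24)&(y<.31)&(z>.036)&(z<.12)
for z0 in np.arange(.04,.12,.01):
    m=M&(abs(z-z0)<.005);print(round(z0,3),m.sum(),np.median(x[m]).round(4),np.median(y[m]).round(4))
s=sensors.read_state();print(s['tcp_pos'],yaw_now(s))
e=np.array([np.cos(np.radians(-10)),np.sin(np.radians(-10))]);g=np.array([.4755,.003])+.026*e;print(g)
plan([(.53,.17,.19,174),(.51,.07,.16,170),(g[0],g[1],.08,170),(g[0],g[1],.005,170)])
```

```text
0.04 46 0.5733 0.2688
0.05 51 0.574 0.2732
0.06 51 0.5734 0.271
0.07 53 0.5735 0.2731
0.08 57 0.5734 0.2703
0.09 56 0.5732 0.2728
0.1 59 0.573 0.272
0.11 82 0.5674 0.275
[0.56031745 0.27750252 0.20505716] 173.79278785783544
[ 0.501105   -0.00151485]
from [0.5603 0.2775 0.2051] 173.79
off [0.154, -0.918, 0.125] turn -0.0012 rows 2.3 
off [0.079, -0.846, 0.25] turn 0.0223 rows 2.1 
off [-0.03, -0.6, 0.667] turn -0.0 rows 2.2 
off [-0.0, 0.0, 0.625] turn -0.0 rows 1.5
```

Request:
carry_out(offset=[[0.15,-0.92,0],[0.15,-0.92,0.12],[0.15,-0.92,0.12],[0.15,-0.92,0.12]], turn=[0,0,0,0], claw=[1,1,1,1])

```text
time_s: 19.15
tcp_pos: [0.5287, 0.1649, 0.1858]
orientation: [-0.177, -3.135, 0.004]
force: [0.9, 0.1, 0.8]
grip_width: 0.988
grasp_force: 0.0
```

Request:
carry_out(offset=[[0.08,-0.85,0.25],[0.08,-0.85,0.25],[0.08,-0.85,0.25],[0.08,-0.85,0.25]], turn=[0.022,0.022,0.022,0.022], claw=[1,1,1,1])

```text
time_s: 19.55
tcp_pos: [0.5085, 0.0674, 0.1567]
orientation: [-0.281, -3.128, 0.0]
force: [-0.1, -0.1, 1.4]
grip_width: 1.001
grasp_force: 0.0
```

Request:
carry_out(offset=[[-0.03,-0.4,0.2],[-0.03,-0.6,0.5],[-0.03,-0.6,0.8],[-0.03,-0.6,0.9],[-0.03,-0.6,0.9]], turn=[0,0,0,0,0], claw=[1,1,1,1,1])

```text
time_s: 20.05
tcp_pos: [0.4991, -0.0008, 0.0483]
orientation: [-0.273, -3.127, -0.003]
force: [0.2, 0.9, 0.7]
grip_width: 1.001
grasp_force: 0.0
```

Run:
```python
from h import *
d=snap('wrist');P=cloud(d);z=P[...,2];x=P[...,0];y=P[...,1]
blobs(P,(z>.009)&(z<.021)&(x<.53)&(x>.41)&(y>-.06)&(y<.06),'low')
plan([(.501,-.0015,.005,170)])
```

```text
low px [319. 182.] mean [0.472 0.005 0.016] rect c [477.   4.] [56. 80.] 80.4 n 9960
from [ 0.5001 -0.0009  0.0498] 170.03
off [-0.008, -0.004, 0.373] turn 0.0002 rows 0.9
```

Request:
carry_out(offset=[[-0.02,0,0.1],[-0.02,0,0.2],[-0.02,0,0.3],[-0.02,0,0.37],[-0.02,0,0.37]], turn=[0,0,0,0,0], claw=[1,1,1,1,1])

```text
time_s: 20.6
tcp_pos: [0.5007, -0.0039, 0.0034]
orientation: [-0.278, -3.127, -0.0]
force: [0.0, 1.2, -0.4]
grip_width: 1.003
grasp_force: 0.0
```

Request:
carry_out(offset=[[0,0,0],[0,0,0],[0,0,0],[0,0,0],[0,0,0]], turn=[0,0,0,0,0], claw=[-1,-1,-1,-1,-1], newtons=12)

```text
time_s: 21.1
tcp_pos: [0.5022, -0.0036, 0.005]
orientation: [0.278, 3.128, 0.001]
force: [0.2, 1.0, 0.4]
grip_width: 0.642
grasp_force: 11.9
```

Request:
carry_out(offset=[[0,0,0],[0,0,0],[0,0,-0.1],[0,0,-0.2],[0,0,-0.3]], turn=[0,0,0,0,0], claw=[-1,-1,-1,-1,-1])

```text
time_s: 21.6
tcp_pos: [0.5013, -0.0042, 0.0416]
orientation: [-0.278, -3.129, 0.0]
force: [0.2, -0.2, -3.9]
grip_width: 0.641
grasp_force: 12.0
```

Request:
carry_out(offset=[[0,0,-0.2],[0,0,-0.4],[0,0,-0.6],[0,0,-0.8],[0,0,-0.9]], turn=[0,0,0,0,0], claw=[-1,-1,-1,-1,-1])

```text
time_s: 22.1
tcp_pos: [0.5024, -0.0039, 0.1513]
orientation: [0.278, 3.127, -0.001]
force: [0.3, -0.3, -5.4]
grip_width: 0.64
grasp_force: 12.0
```

Run:
```python
from h import *
d=snap('scene');held2(d);s=sensors.read_state();print(s['force'],s['tcp_pos'])
plan([(.495,.09,.15,170),(.495,.19,.15,174),(.5,.275,.15,174),(.5,.275,.098,174)])
```

```text
0.085 20 fwd dist mm -1.5
0.095 34 fwd dist mm 0.2
0.105 37 fwd dist mm 2.5
0.115 38 fwd dist mm 4.3
0.125 39 fwd dist mm 6.6
[ 1.24195955  1.23483629 -3.57212662] [ 0.50299925 -0.00390093  0.15218155]
from [ 0.503  -0.0039  0.1522] 169.83
off [0.204, 0.758, 0.018] turn -0.0009 rows 1.9 
off [0.145, 0.821, 0.0] turn -0.0222 rows 2.0 
off [0.032, 0.709, 0.0] turn -0.0 rows 1.7 
off [0.0, -0.0, 0.434] turn -0.0 rows 1.0
```

Request:
carry_out(offset=[[0.05,0.2,0],[0.1,0.4,0],[0.15,0.6,0],[0.2,0.76,0],[0.2,0.76,0]], turn=[0,0,0,0,0], claw=[-1,-1,-1,-1,-1])

```text
time_s: 22.65
tcp_pos: [0.493, 0.0934, 0.1482]
orientation: [-0.271, -3.129, -0.002]
force: [-0.7, -0.3, -6.1]
grip_width: 0.644
grasp_force: 12.0
```

Request:
carry_out(offset=[[0.04,0.2,0],[0.08,0.4,0],[0.12,0.6,0],[0.15,0.82,0],[0.15,0.82,0]], turn=[0,-0.01,-0.02,-0.022,-0.022], claw=[-1,-1,-1,-1,-1])

```text
time_s: 23.15
tcp_pos: [0.4929, 0.1937, 0.1484]
orientation: [-0.163, -3.136, -0.003]
force: [-0.1, 0.4, -5.6]
grip_width: 0.639
grasp_force: 12.0
```

Request:
carry_out(offset=[[0,0.2,0],[0.02,0.4,0],[0.03,0.6,0],[0.03,0.7,0],[0.03,0.7,0]], turn=[0,0,0,0,0], claw=[-1,-1,-1,-1,-1])

```text
time_s: 23.65
tcp_pos: [0.4989, 0.2751, 0.1482]
orientation: [-0.167, -3.136, -0.001]
force: [-0.0, -0.5, -4.7]
grip_width: 0.64
grasp_force: 12.0
```

Request:
carry_out(offset=[[0,0,0.1],[0,0,0.2],[0,0,0.3],[0,0,0.38],[0,0,0.38]], turn=[0,0,0,0,0], claw=[-1,-1,-1,-1,-1])

```text
time_s: 24.15
tcp_pos: [0.4985, 0.2729, 0.1012]
orientation: [-0.171, -3.134, 0.002]
force: [-0.1, -0.6, -4.7]
grip_width: 0.646
grasp_force: 12.0
```

Run:
```python
from h import *
d=snap('scene');held2(d);s=sensors.read_state();print(s['force'],s['tcp_pos'],s['grip_width'],s['grasp_force'])
```

```text
0.035 10 fwd dist mm 1.4
0.045 25 fwd dist mm 2.3
0.055 28 fwd dist mm 4.2
0.065 26 fwd dist mm 5.6
0.075 24 fwd dist mm 8.1
0.085 26 fwd dist mm 10.6
0.095 27 fwd dist mm 11.5
0.105 38 fwd dist mm 12.4
0.115 32 fwd dist mm 7.5
[ 0.27571597  0.65553468 -3.96561226] [0.49897185 0.273448   0.10222029] 0.6423024239797988 11.998783718445338
```

Request:
carry_out(offset=[[0,0,0],[0,0,0.015],[0,0,0.03],[0,0,0.045],[0,0,0.045]], turn=[0,0,0,0,0], claw=[-1,-1,-1,-1,-1], newtons=5)

```text
time_s: 24.7
tcp_pos: [0.5003, 0.2742, 0.0987]
orientation: [0.17, 3.135, 0.001]
force: [0.7, -0.6, 2.9]
grip_width: 0.644
grasp_force: 5.0
```

Run:
```python
from h import *
d=snap('scene');held2(d);s=sensors.read_state();print(s['force'],s['tcp_pos'],s['grip_width'],s['grasp_force'])
```

```text
0.035 9 fwd dist mm 2.5
0.045 28 fwd dist mm 3.7
0.055 21 fwd dist mm 5.0
0.065 25 fwd dist mm 7.5
0.075 28 fwd dist mm 9.5
0.085 27 fwd dist mm 10.8
0.095 29 fwd dist mm 12.0
0.105 46 fwd dist mm 12.8
0.115 23 fwd dist mm 5.0
[-0.14289146 -1.84456726  4.81869887] [0.50023794 0.27422607 0.09869923] 0.6408931242947958 5.001971524397959
```

In contact at 10° of tilt. I'll move back about 11 mm, holding it lightly.

Request:
carry_out(offset=[[0.025,0,0],[0.05,0,0],[0.075,0,0],[0.095,0,0],[0.095,0,0]], turn=[0,0,0,0,0], claw=[-1,-1,-1,-1,-1])

```text
time_s: 25.25
tcp_pos: [0.4875, 0.2753, 0.0976]
orientation: [-0.169, -3.137, 0.0]
force: [-0.3, -0.7, 1.8]
grip_width: 0.646
grasp_force: 5.0
```

Run:
```python
from h import *
d=snap('scene');held2(d);s=sensors.read_state();print(s['force'],s['tcp_pos'],s['grip_width'],s['grasp_force'])
```

```text
0.035 14 fwd dist mm 14.7
0.045 29 fwd dist mm 14.5
0.055 27 fwd dist mm 14.2
0.065 33 fwd dist mm 13.8
0.075 28 fwd dist mm 13.7
0.085 30 fwd dist mm 13.7
0.095 31 fwd dist mm 14.6
0.105 53 fwd dist mm 12.4
0.115 19 fwd dist mm 7.8
[-1.84566074 -0.21876511  1.01042764] [0.48768531 0.27526448 0.09757227] 0.6437807502622389 5.001756325364113
```

Request:
carry_out(offset=[[0,0,0],[0,0,0],[0,0,0],[0,0,0],[0,0,0]], turn=[0,0,0,0,0], claw=[0.4,0.4,0.7,0.7,0.7])

```text
time_s: 25.8
tcp_pos: [0.4881, 0.2753, 0.0977]
orientation: [-0.17, -3.137, -0.0]
force: [-0.4, -0.1, 0.4]
grip_width: 0.833
grasp_force: 0.0
```

Request:
carry_out(offset=[[0,0,-0.2],[0,0,-0.5],[0,0,-0.9],[0,0,-0.9]], turn=[0,0,0,0], claw=[0.7,0.7,0.7,0.7])

```text
time_s: 26.2
tcp_pos: [0.4902, 0.2775, 0.2117]
orientation: [0.169, 3.13, 0.007]
force: [0.7, 1.6, -0.9]
grip_width: 0.845
grasp_force: 0.0
```

Run:
```python
from h import *
d=snap('scene','s5.png');P=cloud(d);z=P[...,2];x=P[...,0];y=P[...,1]
cv2.imwrite('pics/s5c.png',cv2.resize(d['color'][90:290,280:480,::-1],None,fx=3,fy=3))
blobs(P,(z>.015)&(z<.06)&(x<.745)&(x>.648)&(y>.03)&(y<.18),'tray')
blobs(P,(z>.085)&(z<.135)&(abs(x-.667)<.04)&(abs(y+.08)<.04),'ball',8)
t=snap('top');Q=cloud(t);z=Q[...,2];x=Q[...,0];y=Q[...,1]
blobs(Q,(z>.08)&(z<.135)&(abs(x-.667)<.04)&(abs(y+.08)<.04),'ball top',8)
blobs(Q,(z>.014)&(z<.035)&(abs(x-.69)<.05)&(abs(y+.08)<.05),'house top',8)
s=sensors.read_state();print(s['tcp_pos'],yaw_now(s))
```

```text
tray px [401. 221.] mean [0.707 0.139 0.027] rect c [705. 142.] [44. 42.] 45.6 n 207
tray px [374. 227.] mean [0.69  0.066 0.026] rect c [687.  70.] [42. 43.] 3.9 n 215
ball px [320. 224.] mean [ 0.674 -0.08   0.095] rect c [673. -80.] [23. 18.] 59.0 n 90
ball top px [347. 158.] mean [ 0.666 -0.078  0.096] rect c [667. -79.] [22. 22.] 87.2 n 87
house top px [346. 156.] mean [ 0.692 -0.08   0.025] rect c [693. -81.] [50. 72.] 85.8 n 418
[0.48860282 0.27553657 0.20667584] 173.77972596308481
```

View pics/s5c.png

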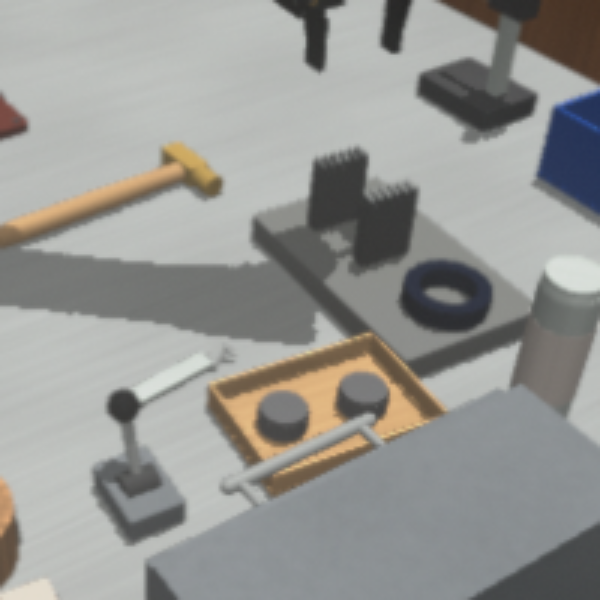

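Both chasers stand teeth up, at crop (338,190) and (387,222). The caps are in the tray, and the lever ball is at (124,405), still off. Next is the lever.

Run:
```python
from h import *
plan([(.51,.16,.2,176),(.55,.045,.2,176),(.60,-.079,.17,176),(.60,-.079,.075,176)])
```

```text
from [0.4886 0.2755 0.2067] 173.78
off [-0.282, -0.938, 0.056] turn -0.0123 rows 2.4 
off [-0.399, -0.933, -0.0] turn -0.0 rows 2.4 
off [-0.488, -1.001, 0.25] turn -0.0 rows 2.7 !!!
off [0.0, -0.0, 0.791] turn -0.0 rows 1.9
```

Request:
carry_out(offset=[[-0.14,-0.4,0],[-0.28,-0.94,0.05],[-0.28,-0.94,0.05],[-0.28,-0.94,0.05]], turn=[-0.012,-0.012,-0.012,-0.012], claw=[0.4,0,-1,-1])

```text
time_s: 26.7
tcp_pos: [0.5094, 0.155, 0.1978]
orientation: [-0.12, -3.137, 0.003]
force: [-0.1, 1.2, -1.2]
grip_width: 0.573
grasp_force: 0.0
```

Request:
carry_out(offset=[[-0.2,-0.4,0],[-0.4,-0.93,0],[-0.4,-0.93,0],[-0.4,-0.93,0]], turn=[0,0,0,0], claw=[-1,-1,-1,-1])

```text
time_s: 27.1
tcp_pos: [0.5496, 0.0414, 0.1982]
orientation: [-0.119, -3.137, 0.0]
force: [-0.9, -0.2, -0.6]
grip_width: 0.208
grasp_force: 0.0
```

Request:
carry_out(offset=[[-0.2,-0.4,0],[-0.49,-1,0.25],[-0.49,-1,0.25],[-0.49,-1,0.25],[-0.49,-1,0.25]], turn=[0,0,0,0,0], claw=[-1,-1,-1,-1,-1])

```text
time_s: 27.6
tcp_pos: [0.5991, -0.0775, 0.1684]
orientation: [-0.11, -3.138, -0.003]
force: [0.6, 0.9, -0.3]
grip_width: 0.01
grasp_force: 0.0
```

Request:
carry_out(offset=[[0,0,0.2],[0,0,0.4],[0,0,0.6],[0,0,0.79],[0,0,0.79]], turn=[0,0,0,0,0], claw=[-1,-1,-1,-1,-1])

```text
time_s: 28.1
tcp_pos: [0.5973, -0.0761, 0.0725]
orientation: [-0.105, -3.135, -0.002]
force: [-0.7, -0.9, 0.5]
grip_width: 0.004
grasp_force: 0.0
```

Request:
carry_out(offset=[[-0.15,0,0],[-0.3,0,0],[-0.45,0,0],[-0.6,0,0],[-0.6,0,0]], turn=[0,0,0,0,0], claw=[-1,-1,-1,-1,-1])

```text
time_s: 28.6
tcp_pos: [0.6733, -0.0819, 0.0766]
orientation: [0.108, 3.137, 0.002]
force: [0.5, -0.7, -0.0]
grip_width: 0.007
grasp_force: 0.0
```

Run:
```python
from h import *
d=snap('scene');P=cloud(d);z=P[...,2];x=P[...,0];y=P[...,1]
cv2.imwrite('pics/s6c.png',cv2.resize(d['color'][130:310,260:440,::-1],None,fx=3,fy=3))
s=sensors.read_state();print(s['tcp_pos'],yaw_now(s),s['force'])
```

```text
[ 0.67208383 -0.08205309  0.07617868] 176.056842548592 [ 0.22640726 -0.17711001 -0.39943641]
```

View pics/s6c.png

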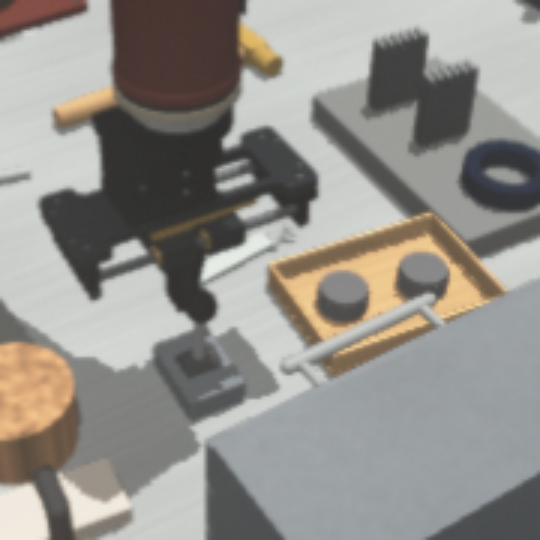

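The finger at (185,290) is pushing the ball at (202,303), and the lever is part-way over. I'll keep pushing.

Request:
carry_out(offset=[[-0.1,0.03,0],[-0.18,0.03,0],[-0.26,0.03,0],[-0.3,0.03,0],[-0.3,0.03,0]], turn=[0,0,0,0,0], claw=[-1,-1,-1,-1,-1])

```text
time_s: 29.15
tcp_pos: [0.705, -0.0822, 0.0747]
orientation: [-0.109, -3.133, -0.001]
force: [-14.3, 1.6, 7.2]
grip_width: 0.005
grasp_force: 7.5
```

Run:
```python
from h import *
d=snap('scene');P=cloud(d);z=P[...,2];x=P[...,0];y=P[...,1]
s=sensors.read_state();t=s['tcp_pos'];print(t,yaw_now(s),s['force'])
c=d['color'].astype(int)
M=(x>t[0]+.005)&(x<.78)&(abs(y+.08)<.03)&(z>.05)&(z<.12);blobs(P,M,'ball',8)
```

```text
[ 0.70495913 -0.08219782  0.07473564] 176.0025380599549 [-12.52835666   1.22991052   6.39132643]
ball px [330. 238.] mean [ 0.723 -0.084  0.095] rect c [725. -82.] [29. 24.] 2.1 n 218
```

At the stop, with 14 N. I'll back off, rise and verify.

Request:
carry_out(offset=[[0.2,0,0],[0.5,0,0],[0.5,0,-0.4],[0.5,0,-0.9],[0.5,0,-0.9]], turn=[0,0,0,0,0], claw=[-1,-1,-1,-1,-1])

```text
time_s: 29.7
tcp_pos: [0.6502, -0.0785, 0.1897]
orientation: [0.111, 3.131, -0.001]
force: [1.8, -0.4, 0.3]
grip_width: 0.01
grasp_force: 0.0
```

Request:
carry_out(offset=[[0.5,0,0],[0.7,0,-0.1],[0.7,0,-0.1],[0.7,0,-0.1],[0.7,0,-0.1]], turn=[0,0,0,0,0], claw=[-1,-1,-1,-1,-1])

```text
time_s: 30.2
tcp_pos: [0.5645, -0.0733, 0.195]
orientation: [0.112, 3.139, 0.0]
force: [-0.3, -0.2, -0.3]
grip_width: 0.006
grasp_force: 0.0
```

Run:
```python
from h import *
d=snap('scene');P=cloud(d);z=P[...,2];x=P[...,0];y=P[...,1]
cv2.imwrite('pics/s7c.png',cv2.resize(d['color'][130:310,260:440,::-1],None,fx=3,fy=3))
blobs(P,(x>.64)&(x<.78)&(abs(y+.08)<.03)&(z>.07)&(z<.12),'ball',8)
s=sensors.read_state();print(s['time_s'],s['tcp_pos'])
```

```text
ball px [332. 242.] mean [ 0.731 -0.084  0.09 ] rect c [729. -83.] [22. 19.] 55.9 n 107
30.25 [ 0.56449848 -0.07306427  0.19472354]
```

View pics/s7c.png

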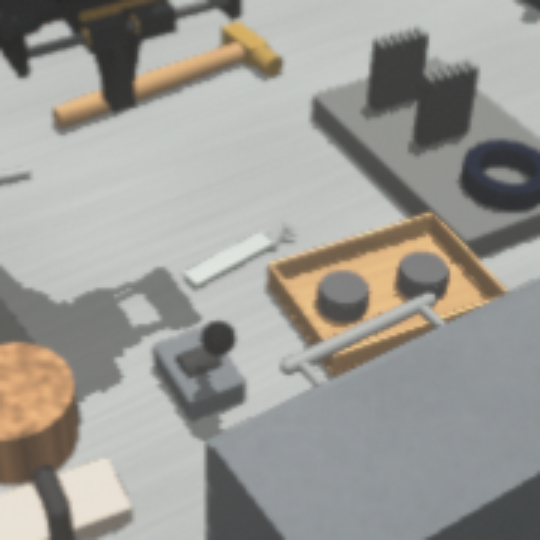

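The lever ball at (218,337) now leans away, at x of about 0.727. Both chasers stand, the caps are in the tray, and the arm is clear.

```bash
python3 -c "
from workcell import ticket
print(ticket.sign_off())"
```

```text
the job is handed in; nothing more can be done
None
```

I handed the job in: both caps are in the tray, the two chasers present stand teeth up on the ring-gauge flat, the lamp lever is pushed to its stop, and the arm is clear; the judge gave no verdict.

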